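# Set up a tube blank in the tying bench's length gauge

## Task

Lay the brass tube with the hexagonal collar flat in the two V rests of the length gauge, its collar between the dark end plate and the rest next to it, and let go of it. Then squeeze the lock button on the head of the gauge's telescoping arm to release it, draw that arm out 60 mm, until its pointer stands at the third long scale line past the one it starts at, and finish while still squeezing the head and holding it there, since it springs back when let go. Leave everything else where it is.

Things in the scene. Friction and masses are not known exactly. Their poses are not given: they have to be found in the camera images.
- gauge: Length gauge, a fixed wooden board 300 x 150 x 12 mm; place and yaw vary. Origin: centre of its underside; x: the way the arm draws out, y: across, z up. At y = +45 mm a square aluminium housing (x -145 to -15, 28 mm wide, top at z 76) holds the telescoping arm. At y = -45 are the end plate and two V rests for the tube; between the rests the board (z 12) is bare.
- rest_near (a point): Bottom of the groove of the first aluminium V rest (gauge x 22, y -45, z 29.5 mm). Rests: 90 degree groove running along gauge x, 12 mm long in x, 36 mm wide at the top, top at z 48.
- rest_far (a point): The same on the second V rest (gauge x 112, y -45 mm). A 12 mm tube lying in both grooves has its axis at gauge y -45, z 38 and points along gauge x.
- end_plate (a point): Middle of the face of the dark steel end plate (gauge x -5, y -45, z 30; plate 36 mm wide, top at z 48). The collar goes in the 21 mm gap between this face and the first rest (which begins at x 16), the plain end of the tube towards gauge +x.
- mark_60 (a point): The scale line to reach (gauge x 55, y -5, z 22 mm), on a white strip between tube side and arm side. The strip has six long black lines 20 mm apart, the first at gauge x -5 where the pointer starts; this is the third past it. Short lines lie halfway between.
- head (a point): Head of the arm: aluminium block 56 x 30 x 30 mm, axes as the gauge's, origin at its centre, at the start at gauge x 20, y 45, z 60; moves along gauge x only. Free space below it down to the board. A 4 mm pointer bar leaves its -y side 25 mm behind (-x of) the centre, reaching over scale and tube line (top z 68; over the tube never below z 54).
- gauge_arm (a joint): How far the arm is drawn out, m: 0 home (pointer at the first long line), 0.060 at the wanted line, 0.095 at most. A catch holds it at home unless the lock button is pressed in by 5 mm or more. A spring pulls it back with 1.5 N at 0 and 2 to 3.5 N at 60 mm, so it must be held; let go, it runs back against the catch, 24 mm out.
- lock_button (a joint): Travel of the lock button, m: 0 out, 0.006 fully in. It moves along gauge -y against a spring (5 N at full travel). Gripping the head across gauge y, one finger on the button and the other on the head's bare -y side, presses it.
- button_face (a point): Middle of the lock button's outer face (16 x 18 mm, facing gauge +y), 10 mm ahead (+x) of the head's centre and at its height; 8 mm proud of the head's +y side when out (38 mm over button and head, 32 mm when pressed).
- tube: Brass tube blank, 150 mm long, 12 mm in diameter, origin on its axis at the middle of its length, x along the axis. At its -x end a hexagonal collar, 18 mm across flats and 12 mm long. 60 g or so. It starts lying on the bench, among a wooden stick and a comb, its three places being shuffled.
- tube_collar (a point): Middle of the hexagonal collar, on the axis, 69 mm to -x of the tube's origin.
- tube_tip (a point): The plain end of the tube, on the axis, 75 mm to +x of the origin.
- stick: Bystander: square wooden stick 150 x 12 x 12 mm.
- comb: Bystander: flat steel comb with black handle, 150 x 22 x 8 mm.
- spool: Bystander: wooden thread spool, 32 mm across, 36 mm high.
- bottle_a: Bystander: small black bottle, 30 mm across, 75 mm high.
- bottle_b: Bystander: small black bottle, 30 mm across, 75 mm high.
- jar: Bystander: clear jar, 48 mm across, 50 mm high.
- basket: Bystander: white slatted basket 150 x 240 x 70 mm.

How it is judged:
On the way, in this order (a step that is already met when the one before it is completed fails the run):
1. the tube lies in both V rests, collar between end plate and first rest, let go (x of tube_collar in the frame of gauge between -0.004 and 0.013 m and y of tube_collar in the frame of gauge between -0.05 and -0.04 m and z of tube_collar in the frame of gauge between 0.03 and 0.045 m and y of tube_tip in the frame of gauge between -0.05 and -0.04 m and z of tube_tip in the frame of gauge between 0.03 and 0.045 m and contact force between tube and the fingers below 0.1 N and linear speed of tube below 0.02 m/s), for 0.2 s.
2. the lock button is squeezed in while the arm is still home (value of joint lock_button above 0.0045 m and value of joint gauge_arm below 0.005 m), for 0.1 s.
At the end, for the whole second after the job is handed in: Gauge arm out 60 mm (within 4 mm) and still; fingers squeeze the head (over 2 N), button in (over 4.5 of 6 mm); tube in both V rests, free of the fingers, both ends within 5 mm sideways and 8 mm in height of the rests' line, collar between end plate and first rest; bystanders in place (x of tube_collar in the frame of gauge between -0.004 and 0.013 m and y of tube_collar in the frame of gauge between -0.05 and -0.04 m and z of tube_collar in the frame of gauge between 0.03 and 0.045 m and y of tube_tip in the frame of gauge between -0.05 and -0.04 m and z of tube_tip in the frame of gauge between 0.03 and 0.045 m and contact force between tube and the fingers below 0.1 N and value of joint gauge_arm between 0.056 and 0.064 m and velocity of joint gauge_arm between -0.01 and 0.01 m/s and value of joint lock_button above 0.0045 m and contact force between gauge_arm and the fingers above 2 N); the arm keeps its last pose, push and grip.
It fails at once if a bystander is pushed more than 30 mm (distance of any of stick, comb, spool, bottle_a, bottle_b, jar, basket from where it was at the start of the episode above 0.03 m).
It also fails if it takes over 58 s, if anything falls off the work surface, if the arm or the gripper's body presses on something with over 40 N, if the wrist force passes 120 N, or if a joint passes its speed limit or range.

## Robot

A 7-joint arm with a two-finger parallel gripper is mounted at the origin on the work surface. World frame = base frame: x ahead of the robot, y to its left, z up, the work surface at z = 0. Lengths are in m, angles in rad, forces in N, time in s.
With the tool pointing down it reaches from about 0.4 to 0.875 m from the base axis. Payload 19.3 kg.
Tool frame: the origin (TCP) lies on the centre line of the jaws, within the pads' length; the fingertips stand 14 mm ahead of it and the grasp point (between the pads) lies 5 mm behind it (bot.tip_extent is the distance from the TCP to the fingertips, in m); z points along the fingers, y is the line along which they close (so a half turn about z gives the same grasp; the last joint's range is limited). The gripper opens to 85 mm and grips with 20 to 120 N. Pads are 22 mm wide; open, the fingers measure 114 mm over their backs; the gripper's body (76 mm by 85 mm) begins 54 mm behind the grasp point. The pads swing forward as they close: fully open they stand 13 mm farther back than shut.
Start: joints at [-0.07, 0.521, -0.036, 1.599, 0.021, 1.021, -0.113], TCP at [0.625, -0, 0.245] pointing down, gripper open.
Joint ranges: [-2.91, 2.91], [-0.3, 2.13], [-1.5, 1.42], [0.17, 2.43], [-1.26, 4.41], [0.16, 1.93], [-2.52, 2.52]. Speed limits (rad/s): [1.89, 1.89, 2.39, 2.39, 3.01, 3.01, 3.01].

## Interface

Orientations are given as [roll, pitch, yaw] about the fixed x, y, z axes, in that order (R = Rz(yaw) Ry(pitch) Rx(roll)).
In Python, from workcell import monitor, grab_frame, camera_model, bot gives the robot as it stands.
- The arm moves only by the tool move_arm, never from a script. Its argument "moves" is a list of rows, each a list of 4 numbers: the shift along the world's x, y, z in mm, then the turn about the world's z in rad. A call has 1 to 12 rows; each row is the pose to reach, as a shift and turn from the pose commanded when the call began; what a row does not reach only later rows make up. A row lasts 1/8 s, in which the tool goes at most 62.5 mm and 10.7 degrees, less where a joint would pass 70% of its speed; a pose out of reach is approached as far as the arm can. A call with a gripper value outside its range is refused whole. "gripper" is the opening, from 0 (shut) to 1 (fully open), set as the call begins (left out, the last holds). The fingers move at their own pace and stop on an object; "newtons" is the grip in N (left out, the last holds). Time passes only in rows, so rows that repeat a pose let the fingers close. It gives the time, the measured TCP pose, the force, the opening and the grip force at its end, in the units of the state.
- monitor.observe(): the state, without advancing time (a new reading comes with each control period).
- grab_frame(name): name is "scene" or "side" or "wrist"; returns the picture (480x640x3 uint8, blue, green, red); there is no depth.
- camera_model(name): a dict with "vfov" (degrees; the focal length in pixels is half the picture's height over the tangent of half this angle, whatever the lens; pixels are square), "cx", "cy" (the principal point, pixels), "R" (3x3) and "t" (3): a world point X has camera coordinates R X + t; the wrist camera has in their place "T_tool_cam" (4x4, takes a point from camera to tool coordinates, whose origin is the TCP and whose axes are the flange's). Camera axes: x right, y down, z forward; pixel columns grow to the right and rows downward; lengths in m; the calibration is good to about 2 mm. A picture is of the moment at which its call begins: read the wrist's pose just before it. camera_model takes no time and is no camera call.
- bot.job_done(): hands the job in; it is judged then, once.
The state is a dict: "clock": time; "qpos": joint angles; "qd": joint speeds; "joint_efforts": joint torques, N m; "position": TCP position; "tool_rot": TCP orientation; "force": force on the tool from outside, world axes, zero at the start; "moment": the same for the moment, N m; "grip_width": finger opening in m; "finger_force": force on a finger pad.
Only numpy, scipy, OpenCV 4.12 (cv2) and the standard library are available. Lean on these libraries where they do the work, as an engineer would, in place of code of your own. Each camera call takes 0.05 s, during which the arm holds its last target. There are 200 camera calls.

## Working session

There is one attempt and no reset: what is moved stays moved. The work goes in short steps, Python scripts to look and compute and a tool call to move; the robot and the scene stay as the last step left them, time stands still between calls to the robot, and variables do not carry over. Pictures are saved under pics/ and viewed, at most 10 in all, crops included, and the job is handed in when it is done.

Besides the shell and the picture viewer there is one more tool, called after ">>>" as a command line: name --pt "numbers of a row" for each row, then --argument value for the rest. move_arm: Moves the arm, as the interface text tells. Its arguments: {"type":"object","properties":{"moves":{"type":"array","items":{"type":"array","items":{"type":"number"}}},"gripper":{"type":"number"},"newtons":{"type":"number"}},"required":["moves"]}

```bash
mkdir -p pics; python3 - <<'E'
from workcell import monitor, grab_frame, camera_model, bot
import cv2
s=monitor.observe();print(s)
for n in("scene","side","wrist"):
    f=grab_frame(n);cv2.imwrite(f"pics/{n}0.png",f);print(n,camera_model(n))
E
```

```text
{'clock': 0.0, 'qpos': array([-0.07019128,  0.52206353, -0.03629954,  1.6000098 ,  0.02119646,
        1.02110752, -0.11278489]), 'qd': array([ 0.00039309, -0.00149398,  0.00035254,  0.00024964,  0.00130995,
       -0.00088334,  0.0010943 ]), 'joint_efforts': array([-4.24098413e-03, -9.27110124e+01,  1.97758444e+00, -3.69928443e+01,
        1.76317629e-02,  8.19846697e-03, -6.58496788e-05]), 'position': array([ 6.24668643e-01, -5.74340171e-05,  2.44694541e-01]), 'tool_rot': array([-3.14039321e+00,  9.73560042e-05,  1.57076683e+00]), 'force': array([-0.80015931, -0.10258229, -0.01254549]), 'moment': array([ 0.01396273, -0.03482102, -0.01263416]), 'finger_force': 0.0, 'grip_width': 0.08542540179460957}
scene {'vfov': 44.71630591916672, 'cx': 322.43552801112844, 'cy': 240.8468559716414, 'R': array([[ 0.03527278,  0.99920516, -0.0185708 ],
       [ 0.74979235, -0.03874477, -0.66053787],
       [-0.66073237,  0.00937476, -0.75056302]]), 't': array([-0.05871592, -0.32167718,  1.74305355])}
side {'vfov': 44.998609339095545, 'cx': 316.173873490374, 'cy': 239.4087108376915, 'R': array([[ 0.96427269, -0.26486632, -0.00490065],
       [-0.19738185, -0.70600435, -0.68014576],
       [ 0.17668783,  0.65681328, -0.73306052]]), 't': array([-0.48973016,  0.16787928,  1.29935221])}
wrist {'vfov': 59.7752416631013, 'cx': 324.1932641364484, 'cy': 237.72033585848385, 'T_tool_cam': array([[ 7.65636034e-04, -9.64938446e-01, -2.62475160e-01,
         6.69208015e-02],
       [ 9.99999696e-01,  7.77756132e-04,  5.77159659e-05,
         8.64294725e-04],
       [ 1.48449311e-04, -2.62475125e-01,  9.64938748e-01,
        -1.28069360e-01],
       [ 0.00000000e+00,  0.00000000e+00,  0.00000000e+00,
         1.00000000e+00]])}
```

View pics/scene0.png

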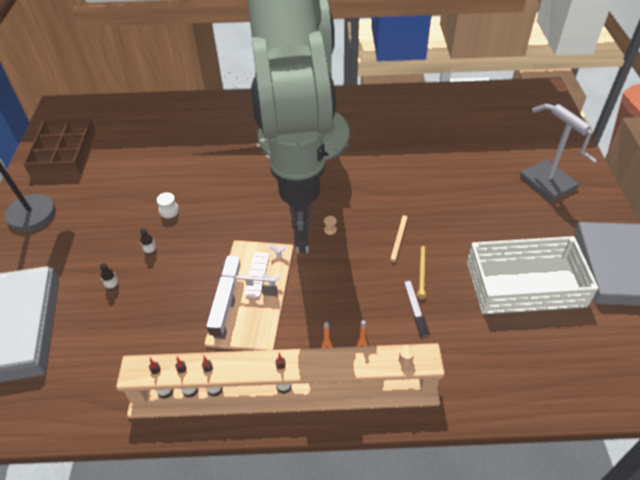

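View pics/side0.png

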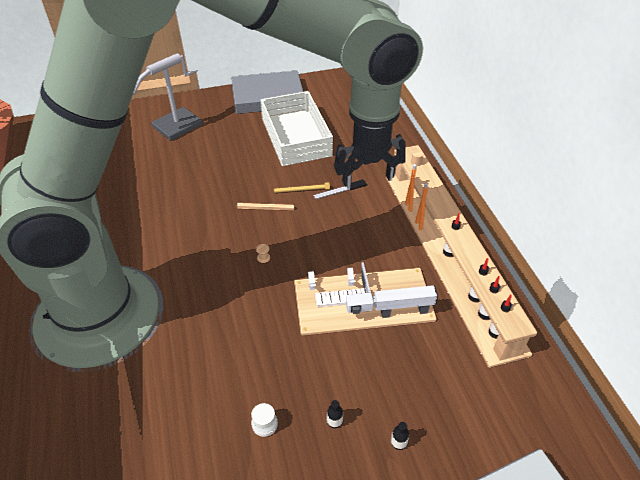

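View pics/wrist0.png

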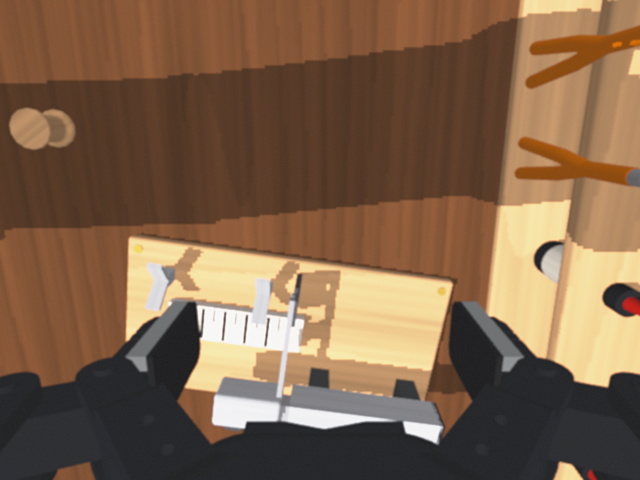

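The brass tube is in the scene at (423,272), with its collar at the far end (422,295). In the side view it runs (275,190) to (328,186). The gauge's +x points towards the robot, and the housing is on the world -y side. In the wrist view its far board edge runs (128,236) to (453,280).

```bash
cat > h.py <<'E'
import numpy as np,cv2
from workcell import monitor, grab_frame, camera_model, bot
from scipy.spatial.transform import Rotation as Ro
def cam(n,s=None):
    m=camera_model(n);f=240/np.tan(np.radians(m['vfov']/2))
    if n=='wrist':
        T=m['T_tool_cam'];Rt=Ro.from_euler('xyz',s['tool_rot']).as_matrix()
        Rc=Rt@T[:3,:3];c=Rt@T[:3,3]+s['position']
    else: Rc=m['R'].T;c=-Rc@m['t']
    return f,m['cx'],m['cy'],Rc,c
def ray(C,p,z):
    f,cx,cy,R,c=C;d=R@np.array([(p[0]-cx)/f,(p[1]-cy)/f,1]);return c+d*(z-c[2])/d[2]
def proj(C,X):
    f,cx,cy,R,c=C;q=R.T@(np.asarray(X)-c);return q[:2]/q[2]*f+[cx,cy]
def ends(mask):
    k=cv2.findContours(mask,0,2)[0];k=max(k,key=cv2.contourArea)
    p=k[:,0].astype(float);vx,vy,x,y=cv2.fitLine(k,2,0,.01,.01).ravel()
    t=(p-[x,y])@[vx,vy];return (x+vx*t.min(),y+vy*t.min()),(x+vx*t.max(),y+vy*t.max()),cv2.contourArea(k)
def brass(im):
    h=cv2.cvtColor(im,40);return cv2.inRange(h,(18,120,90),(32,255,255))
E
python3 - <<'E'
from h import *
s=monitor.observe()
C=cam('wrist',s)
for p in[(128,236),(453,280)]:print('board',ray(C,p,.012))
print('first/last line etc', [ray(C,p,.022) for p in[(197,322),(300,335)]])
for n,box in(('scene',(400,230,440,310)),('side',(260,175,340,200))):
    im=cv2.imread(f'pics/{n}0.png');m=brass(im);q=np.zeros_like(m);a,b,c,d=box;q[b:d,a:c]=m[b:d,a:c]
    e=ends(q);C=cam(n);print(n,e,[ray(C,p,.007) for p in e[:2]])
# board corners in scene/side
for n,ps in(('scene',[(235,241),(293,244),(272,349),(208,346)]),('side',[(295,281),(421,268),(437,322),(301,334)])):
    C=cam(n);print(n,[ray(C,p,.012).round(4) for p in ps])
E
```

```text
board [ 0.44980612 -0.02986217  0.012     ]
board [ 0.74406963 -0.07150033  0.012     ]
first/last line etc [array([ 0.50825347, -0.10919254,  0.022     ]), array([ 0.60301641, -0.1223284 ,  0.022     ])]
scene ((np.float64(421.2309720063944), np.float64(297.0249349757906)), (np.float64(422.2450164137169), np.float64(246.96445052707784)), 188.0) [array([0.61964453, 0.26253252, 0.007     ]), array([0.47001861, 0.28709298, 0.007     ])]
side ((np.float64(274.0304492432538), np.float64(190.34038180355483)), (np.float64(329.0375585244155), np.float64(185.41988716384589)), 180.0) [array([0.46884179, 0.28781776, 0.007     ]), array([0.61751785, 0.26672758, 0.007     ])]
scene [array([ 0.4311, -0.1733,  0.012 ]), array([ 0.4484, -0.0294,  0.012 ]), array([ 0.7429, -0.0747,  0.012 ]), array([ 0.7291, -0.2122,  0.012 ])]
side [array([ 0.4471, -0.0356,  0.012 ]), array([ 0.7439, -0.0776,  0.012 ]), array([ 0.7185, -0.2303,  0.012 ]), array([ 0.4244, -0.1807,  0.012 ])]
```

>>> move_arm --pt "-5 20 -5 0.1" --pt "-14 50 -15 0.26" --pt "-24 85 -28 0.44" --pt "-34 120 -42 0.62" --pt "-44 155 -55 0.8" --pt "-54 190 -68 0.98" --pt "-63 225 -80 1.16" --pt "-71 252 -90 1.32" --pt "-76 271 -95 1.41" --pt "-77 275 -95 1.424" --pt "-77 275 -95 1.424" --gripper 0.5

```text
clock: 1.52
position: [0.5482, 0.2744, 0.1504]
tool_rot: [-3.141, 0.0, 2.993]
force: [-0.1, -0.4, 0.7]
grip_width: 0.0426
finger_force: 0.0
```

```bash
python3 - <<'E'
from h import *
s=monitor.observe();im=grab_frame('wrist');cv2.imwrite('pics/w1.png',im);print(s['position'],s['tool_rot'],s['grip_width'])
C=cam('wrist',s);e=ends(brass(im));print(e)
P=[ray(C,e[i],.007) for i in(0,1)];print(P,np.linalg.norm(P[0]-P[1]))
E
```

```text
[0.5482386  0.27438944 0.15035152] [-3.14120553e+00  1.06800760e-04  2.99264708e+00] 0.04264050100878318
((np.float64(318.48698124730333), np.float64(330.98286098865395)), (np.float64(326.14398477220584), np.float64(101.80434436094643)), 4217.5)
[array([0.62445635, 0.25957376, 0.007     ]), array([0.47045581, 0.2879209 , 0.007     ])] 0.15658776260875412
```

View pics/w1.png

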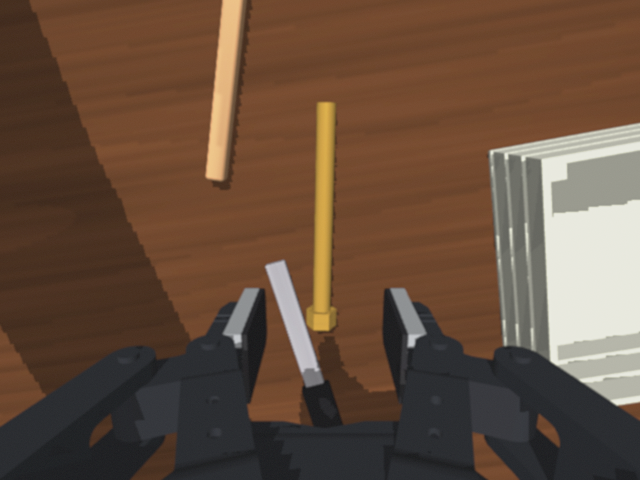

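The wrist view shows the tube axis from (326,102) to (320,331), the comb tip at (275,263) and the stick end at (218,180). The fingers come down between them.

```bash
python3 - <<'E'
from h import *
s=monitor.observe();C=cam('wrist',s);m=brass(cv2.imread('pics/w1.png'))
for r in range(105,330,25):print(r,np.nonzero(m[r])[0][[0,-1]])
c=lambda r:np.nonzero(m[r])[0][[0,-1]].mean()
a=ray(C,(c(110),110),.006);b=ray(C,(c(295),295),.009);print(a,b,np.degrees(np.arctan2(*(b-a)[1::-1])))
print('tip',ray(C,(c(105),102),.012),'collar',ray(C,(320,309),.018),ray(C,(320,331),.009))
print('comb',ray(C,(275,263),.006))
E
```

```text
105 [317 335]
130 [316 334]
155 [316 334]
180 [315 333]
205 [315 332]
230 [314 332]
255 [314 331]
280 [313 330]
305 [312 330]
[0.47547951 0.28678743 0.006     ] [0.59677561 0.26558439 0.009     ] -9.915348387444432
tip [0.47105692 0.28741963 0.012     ] collar [0.60295306 0.26367626 0.018     ] [0.62392105 0.26039019 0.009     ]
comb [0.56986614 0.23729585 0.006     ]
```

>>> move_arm --pt "-1 0 -15 -0.012" --pt "-2 0 -45 -0.024" --pt "-2 0 -75 -0.024" --pt "-2 0 -100 -0.024" --pt "-2 0 -118 -0.024" --pt "-2 0 -129 -0.024" --pt "-2 0 -133 -0.024" --pt "-2 0 -133 -0.024" --gripper 0.4

```text
clock: 2.58
position: [0.5462, 0.2751, 0.0176]
tool_rot: [3.141, 0.0, 2.971]
force: [0.5, 0.0, 0.3]
grip_width: 0.0341
finger_force: 0.0
```

>>> move_arm --pt "0 0 0 0" --pt "0 0 0 0" --pt "0 0 0 0" --pt "0 0 0 0" --pt "0 0 0 0" --pt "0 0 0 0" --gripper 0 --newtons 40

```text
clock: 3.32
position: [0.5463, 0.2751, 0.0179]
tool_rot: [3.141, 0.001, 2.971]
force: [-0.7, -1.4, 6.9]
grip_width: 0.01
finger_force: 39.3
```

>>> move_arm --pt "0 0 3 0" --pt "0 0 10 0" --pt "0 0 25 0" --pt "0 0 50 0" --pt "0 0 80 0" --pt "0 0 105 0" --pt "0 0 120 0" --pt "0 0 125 0" --pt "0 0 125 0"

```text
clock: 4.45
position: [0.5459, 0.2749, 0.142]
tool_rot: [-3.141, -0.0, 2.971]
force: [0.0, -0.2, -0.3]
grip_width: 0.0098
finger_force: 39.0
```

```bash
python3 - <<'E'
from h import *
s=monitor.observe();im=grab_frame('wrist');cv2.imwrite('pics/w2.png',im);print(s['position'],s['tool_rot'],s['grip_width'])
a=grab_frame('side');cv2.imwrite('pics/s2.png',np.vstack([im[:300],cv2.resize(a[60:210,180:500],(640,300))]))
E
```

```text
[0.54588759 0.27486919 0.14204807] [-3.14135371e+00 -1.98204778e-04  2.97074195e+00] 0.009789764064682306
```

View pics/s2.png

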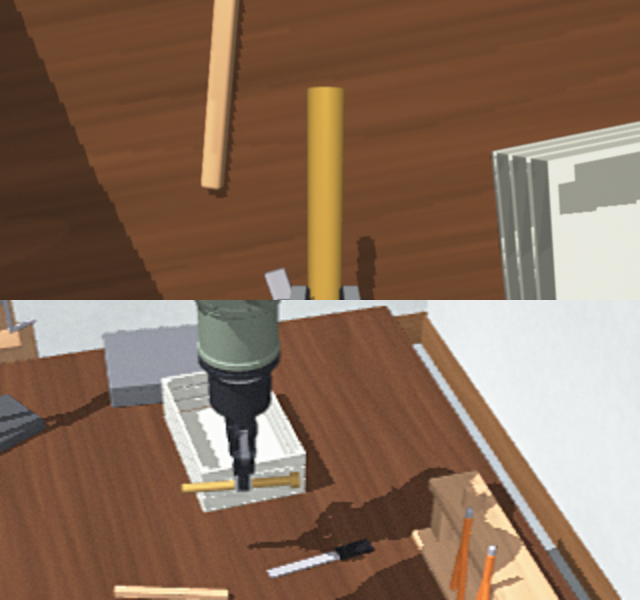

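>>> move_arm --pt "0 -10 20 0.003" --pt "-4 -35 40 0.01" --pt "-10 -75 48 0.015" --pt "-18 -120 48 0.02" --pt "-26 -165 48 0.025" --pt "-34 -210 48 0.03" --pt "-40 -248 48 0.03" --pt "-44 -275 48 0.03" --pt "-46 -285 48 0.03" --pt "-46 -285 48 0.03" --pt "-46 -285 48 0.03"

```text
clock: 5.92
position: [0.5002, -0.009, 0.1905]
tool_rot: [3.141, 0.0, 3.002]
force: [-0.9, 0.9, -0.6]
grip_width: 0.0099
finger_force: 39.1
```

```bash
python3 - <<'E'
from h import *
s=monitor.observe();im=grab_frame('wrist');cv2.imwrite('pics/w3.png',im);print(s['position'],s['tool_rot'],s['grip_width'])
E
```

```text
[ 0.50020194 -0.00895446  0.19053552] [3.14116031e+00 3.15236041e-04 3.00205812e+00] 0.009925134737084156
```

View pics/w3.png

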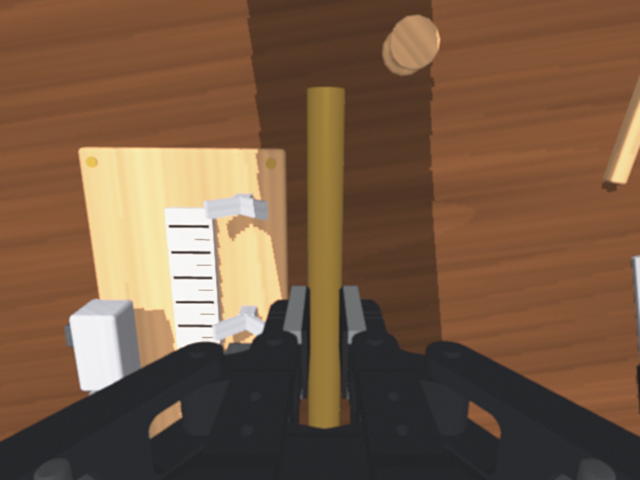

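The wrist view shows board corners at (80,148) and (285,150), and long scale lines near rows 226, 252, 277, 302 and 326 at columns 170-215. The far rest is at about (237,207), the near rest at about (240,322), the head at (105,345), and the tube tip at (325,88).

```bash
python3 - <<'E'
from h import *
s=monitor.observe();C=cam('wrist',s);im=cv2.imread('pics/w3.png');g=cv2.cvtColor(im,6)
roi=g[212:338,165:217];m=np.zeros_like(g);m[212:338,165:217]=(roi<110)*255
n,l,st,ce=cv2.connectedComponentsWithStats(m)
for i in range(1,n):
    if st[i,4]>20 and st[i,2]>15:print(st[i],ce[i].round(1),ray(C,ce[i],.022).round(4))
# board right edge & near edge
h=cv2.cvtColor(im,40);b=cv2.inRange(h,(10,50,170),(28,190,255))
E_=[]
for r in range(170,280,10):
    x=np.nonzero(b[r,200:300])[0]
    if len(x):E_.append(ray(C,(200+x[-1]+.5,r),.012))
E_=np.array(E_);print('edge',E_[[0,-1]].round(4));v=cv2.fitLine(E_[:,:2].astype(np.float32),cv2.DIST_HUBER,0,.001,.001).ravel();print(v,np.degrees(np.arctan(v[1]/v[0])))
T=[ray(C,(c,b[140:170,c].argmax()+139.5),.012) for c in range(100,260,20)];print('near',np.array(T).round(4)[[0,-1]],[int(b[140:170,c].argmax()+140) for c in range(100,260,20)])
z=s['position'][2]
print('tip',ray(C,(325.5,87.5),z-.0105))
# tube in hand lines
br=cv2.inRange(h,(15,120,60),(32,255,255))
for r in(95,150,200,260):
    x=np.nonzero(br[r,290:360])[0]+290;p=ray(C,((x[0]+x[-1])/2,r),z-.0105);print(r,x[[0,-1]],p.round(4))
E
```

```text
[169 225  39   3  56] [186.5 225.8] [ 0.4924 -0.1085  0.022 ]
[172 252  38   2  53] [193.5 252.3] [ 0.5129 -0.1079  0.022 ]
[174 277  37   2  73] [192.2 277.5] [ 0.5322 -0.1132  0.022 ]
[177 301  36   2  57] [192.1 301.6] [ 0.5515 -0.1176  0.022 ]
[179 325  32   2  64] [194.5 325.5] [ 0.5715 -0.1202  0.022 ]
edge [[ 0.4631 -0.0336  0.012 ]
 [ 0.5394 -0.0447  0.012 ]]
[ 0.98988587 -0.14186613  0.5027901  -0.03926364] -8.155845
near [[ 0.4284 -0.1605  0.012 ]
 [ 0.443  -0.0612  0.012 ]] [147, 147, 147, 147, 148, 148, 148, 148]
tip [0.42434382 0.00275885 0.17990941]
95 [306 344] [0.4265 0.0023 0.1799]
150 [307 344] [4.434e-01 1.000e-04 1.799e-01]
200 [307 343] [ 0.4596 -0.0023  0.1799]
260 [307 341] [ 0.4806 -0.0056  0.1799]
```

>>> move_arm --pt "4 -12 -5 0" --pt "10 -32 -20 0" --pt "15 -52 -40 0" --pt "19 -63 -60 0" --pt "19 -63 -75 0" --pt "19 -63 -90 0" --pt "19 -63 -105 0" --pt "19 -63 -118 0" --pt "19 -63 -126 0" --pt "19 -63 -132 0" --pt "19 -63 -132 0" --pt "19 -63 -132 0"

```text
clock: 7.48
position: [0.5192, -0.073, 0.0586]
tool_rot: [3.142, 0.001, 3.001]
force: [0.3, 0.0, -0.4]
grip_width: 0.0101
finger_force: 39.1
```

```bash
python3 - <<'E'
from h import *
s=monitor.observe();im=grab_frame('wrist');a=grab_frame('side');b=grab_frame('scene');print(s['position'],s['force'])
cv2.imwrite('pics/v4.png',np.vstack([im[:250,:],np.hstack([cv2.resize(a[230:350,280:450],(425,300),interpolation=2),cv2.resize(b[225:360,190:310],(215,300),interpolation=2)])]))
E
```

```text
[ 0.51919097 -0.07303539  0.05860832] [ 0.34418616  0.00817895 -0.43437071]
```

View pics/v4.png

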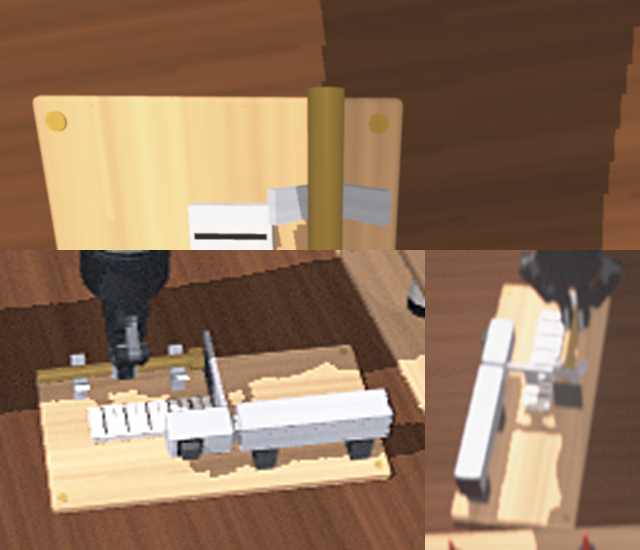

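The tube is over the V grooves: the far rest is at columns 269-391 and the tube at 307-344. The collar lies between the near rest and the pointer. Lowering it.

>>> move_arm --pt "0 1 -3 0" --pt "0 1.5 -6 0" --pt "0 1.5 -8.5 0" --pt "0 1.5 -8.5 0"

```text
clock: 8.12
position: [0.5189, -0.0715, 0.0495]
tool_rot: [-3.142, -0.0, 3.001]
force: [-0.1, -1.0, 0.1]
grip_width: 0.0104
finger_force: 39.1
```

>>> move_arm --pt "0 0 -1 0" --pt "0 0 -1.5 0" --pt "0 0 -1.5 0"

```text
clock: 8.5
position: [0.5191, -0.0715, 0.0484]
tool_rot: [-3.142, 0.0, 3.001]
force: [0.0, 0.2, 3.1]
grip_width: 0.0099
finger_force: 39.4
```

>>> move_arm --pt "0 0 0 0" --pt "0 0 0 0" --pt "0 0 0 0" --pt "0 0 0 0" --gripper 0.35

```text
clock: 9.0
position: [0.519, -0.0715, 0.0483]
tool_rot: [-3.142, -0.0, 3.001]
force: [0.8, -0.3, -0.0]
grip_width: 0.0298
finger_force: 0.0
```

>>> move_arm --pt "0 0 5 0" --pt "0 0 20 0" --pt "0 0 40 0" --pt "0 0 65 0" --pt "0 0 90 0" --pt "0 0 115 0" --pt "0 0 130 0" --pt "0 0 135 0" --pt "0 0 135 0"

```text
clock: 10.12
position: [0.5189, -0.0715, 0.1831]
tool_rot: [-3.142, -0.0, 3.001]
force: [-0.4, 0.3, -0.5]
grip_width: 0.0299
finger_force: 0.0
```

```bash
python3 - <<'E'
from h import *
s=monitor.observe();im=grab_frame('wrist');cv2.imwrite('pics/w5.png',im);print(s['position'],s['tool_rot'])
C=cam('wrist',s)
ex=np.array([-.990,.141]);ey=np.array([-.141,-.990])
m=brass(im);m[:, :200]=0
for r in range(60,480,25):
    x=np.nonzero(m[r])[0]
    if len(x)>5:
        p=ray(C,(x.mean(),r),.038)[:2];print(r,x[[0,-1]],'gauge x %.4f y %.4f'%(p@ex+.5976,p@ey-.0430))
a=grab_frame('side');cv2.imwrite('pics/v5.png',np.vstack([im[:330],cv2.resize(a[230:350,280:450],(380,268),interpolation=2).repeat(1,0) if 0 else np.hstack([cv2.resize(a[230:350,280:450],(380,268),interpolation=2),np.zeros((268,260,3),np.uint8)])]))
E
```

```text
[ 0.51885613 -0.07154179  0.18313745] [-3.14151700e+00 -1.67767547e-04  3.00078339e+00]
110 [317 334] gauge x 0.1480 y -0.0468
135 [317 333] gauge x 0.1328 y -0.0465
160 [317 332] gauge x 0.1171 y -0.0462
185 [316 333] gauge x 0.1010 y -0.0462
210 [316 332] gauge x 0.0843 y -0.0459
235 [316 332] gauge x 0.0671 y -0.0459
260 [316 332] gauge x 0.0493 y -0.0460
285 [316 331] gauge x 0.0309 y -0.0456
310 [309 337] gauge x 0.0119 y -0.0453
```

View pics/v5.png

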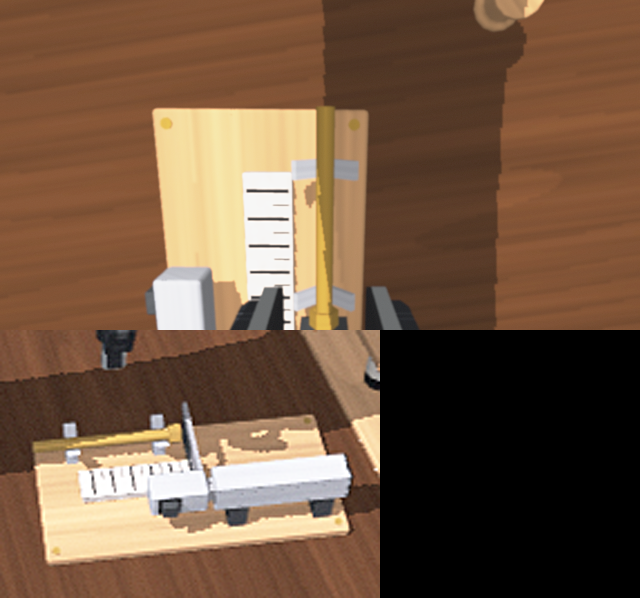

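The tube lies in both rests, with its tip at (326,107) and its collar at (323,315) short of the pointer. The head's near top edge spans columns 160-212 at row 268, with the button at its left (151,302).

```bash
python3 - <<'E'
from h import *
s=monitor.observe();C=cam('wrist',s)
ex=np.array([-.990,.141]);ey=np.array([-.141,-.990])
g=cv2.cvtColor(cv2.imread('pics/w5.png'),6)
for p in[(163,268),(211,268)]:
    q=ray(C,p,.075)[:2];print(p,q@ex+.5976,q@ey-.0418)
for p in[(149,302)]:
    q=ray(C,p,.06)[:2];print(p,q@ex+.5976,q@ey-.0418)
T=-.5686*ex+.0878*ey;print(T,(T-s['position'][:2])*1000)
E
```

```text
(163, 268) 0.05679968305311622 0.05126713058622564
(211, 268) 0.05683633879876204 0.022634071455431566
(149, 302) 0.028192122537995523 0.06878178403298904
[ 0.5505342 -0.1670946] [ 31.86097918 -95.59628857]
```

>>> move_arm --pt "4 -12 0 0" --pt "12 -36 0 0" --pt "21 -64 0 0" --pt "29 -87 0 0" --pt "32 -96 -5 0" --pt "32 -96 -25 0" --pt "32 -96 -50 0" --pt "32 -96 -75 0" --pt "32 -96 -98 0" --pt "32 -96 -115 0" --pt "32 -96 -125 0" --pt "32 -96 -126 0" --gripper 0.78

```text
clock: 11.72
position: [0.5509, -0.1674, 0.0569]
tool_rot: [3.142, -0.001, 3.001]
force: [0.3, 0.5, 0.4]
grip_width: 0.0667
finger_force: 0.0
```

```bash
python3 - <<'E'
from h import *
s=monitor.observe();im=grab_frame('wrist');a=grab_frame('side');print(s['position'],s['tool_rot'],s['force'])
cv2.imwrite('pics/v6.png',np.vstack([im[180:],cv2.resize(a[200:350,240:453],(426,300),interpolation=2).copy() if 0 else np.hstack([cv2.resize(a[200:350,240:453],(426,300),interpolation=2),np.zeros((300,214,3),np.uint8)])]))
E
```

```text
[ 0.55086943 -0.16737256  0.05690691] [ 3.14152422e+00 -6.03403572e-04  3.00099543e+00] [0.26571386 0.4950254  0.43555714]
```

View pics/v6.png

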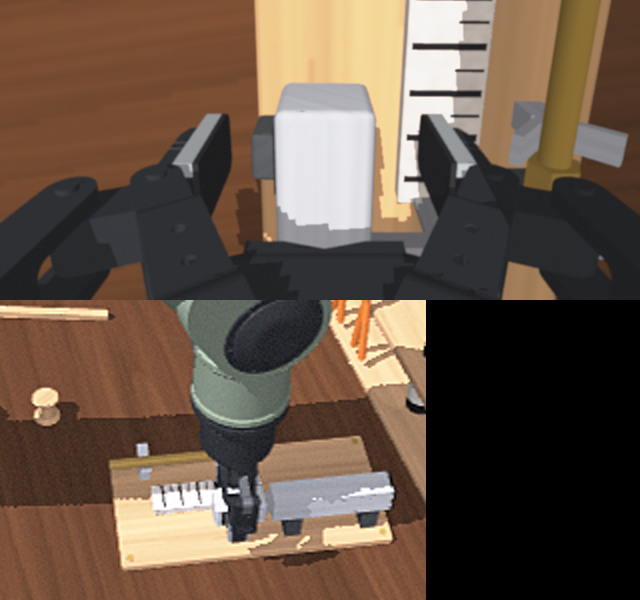

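The fingers straddle the head, with the button at about (263,150 of the crop) and the head centred at column 325. Squeezing it.

>>> move_arm --pt "0 0 0 0" --pt "0 0 0 0" --pt "0 0 0 0" --pt "0 0 0 0" --pt "0 0 0 0" --pt "0 0 0 0" --pt "0 0 0 0" --pt "0 0 0 0" --gripper 0 --newtons 50

```text
clock: 12.82
position: [0.5513, -0.168, 0.0581]
tool_rot: [-3.141, 0.001, 3.0]
force: [-2.6, -0.8, 9.7]
grip_width: 0.0303
finger_force: 49.7
```

>>> move_arm --pt "-2 0.3 0 0" --pt "-6 0.9 0 0" --pt "-12 1.7 0 0" --pt "-19 2.7 0 0" --pt "-27 3.8 0 0" --pt "-35 5 0 0" --pt "-43 6.1 0 0" --pt "-50 7.1 0 0" --pt "-55 7.8 0 0" --pt "-58.5 8.3 0 0" --pt "-59.5 8.5 0 0" --pt "-59.5 8.5 0 0"

```text
clock: 14.32
position: [0.4925, -0.1592, 0.0581]
tool_rot: [-3.141, 0.002, 3.001]
force: [2.6, -0.8, 7.0]
grip_width: 0.0304
finger_force: 50.0
```

```bash
python3 - <<'E'
from h import *
s=monitor.observe();im=grab_frame('wrist');a=grab_frame('side');print(s['position'],s['tool_rot'],s['force'],s['grip_width'])
cv2.imwrite('pics/v7.png',np.vstack([im[200:],np.hstack([cv2.resize(a[220:350,280:450],(418,320),interpolation=2),np.zeros((320,222,3),np.uint8)])]))
E
```

```text
[ 0.49249189 -0.15922343  0.0580904 ] [-3.14138033e+00  2.38458192e-03  3.00070933e+00] [ 2.58283473 -0.77022833  7.04112859] 0.030390165388169223
```

View pics/v7.png

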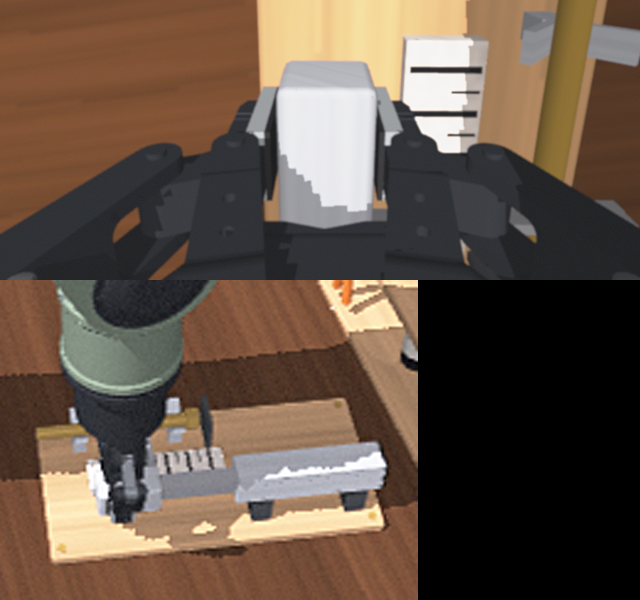

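The head is drawn out about 59.5 mm with no visible slip: its front edge is at row 262, against 264 before. The button is pressed, and the tube still lies in the rests. Handing the job in.

```bash
python3 -c "
from workcell import bot
print(bot.job_done())"
```

```text
the job is handed in; nothing more can be done
None
```

The tube lies free in both V rests with its collar between the end plate and the first rest. The head is squeezed, drawn out about 59.5 mm by the gripper's travel, and still held. I have handed the job in, but it gave no verdict and I never saw the pointer against the scale line.

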